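# Close the two fingerprint magnifiers over their prints

### The job

The two fingerprint magnifiers that stand on the print cards have their lens barrels tipped back: with a fingertip, gently push each barrel over its hinge and down until it sits fully home on its ring, ready for the comparison. The magnifiers must stay standing where they are on the prints: push only, do not pinch, lift or flick anything. Leave the third magnifier, off the cards, tipped back as it is, and the other things on the desk where they stand.

Things in the scene. Friction and masses are not known exactly. Their poses are not given: they have to be found in the camera images.
- card_ten: large square white card (203 x 203 mm, flat) with rows of inked fingerprints; origin at its centre
- card_lift: small white card (76 x 127 mm, flat) with two lifted fingerprints; origin at its centre
- mag_ten: base of the fingerprint magnifier standing on the large square card. Ring 76 mm across, 12 mm high. Origin: centre of the ring's underside, on the desk; z up, x points from the ring's centre to the hinge. Hinge pin level, along y, 43 mm from the centre along +x, 20 mm above the desk. Loose, about 0.47 kg with its barrel, held only by its weight.
- barrel_ten (a joint): its lens barrel on the hinge, rad: 0 = fully home, upright on the ring; grows as it tips back over the hinge (pi/2 = barrel level, its eyepiece pointing along the base's +x, its axis 63 mm above the desk; stop at 1.85). Stiff hinge, 0.035 N m of friction: the barrel stays where it is left; about 1 N at the eyepiece moves it.
- eye_ten (a point): centre of the barrel's flat eyepiece end, a rim 46 mm across outside, 31 mm inside, round a recessed lens; moves with the barrel. With the barrel home it is 72 mm above the desk over the ring's centre (from the hinge: 43 mm towards the centre, 52 mm up). Body of the barrel 50 mm across; flange at its foot 68 mm across, 7 mm thick, 12.5 mm above the desk when home
- mag_lift: base of the fingerprint magnifier standing on the small card. Same make as mag_ten, same frame and sizes.
- barrel_lift (a joint): the same joint on mag_lift
- eye_lift (a point): the same point on mag_lift
- mag_spare: base of the fingerprint magnifier not in use, standing on the bare desk off both cards, to be left alone. Same make as mag_ten, same frame and sizes.
- barrel_spare (a joint): the same joint on mag_spare
- eye_spare (a point): the same point on mag_spare
- ink_pad: bystander: closed ink-pad tin, 77 x 122 x 16 mm; origin at the centre of its underside
- tape_roll: bystander: roll of clear lifting tape lying flat, 72 mm across, 38 mm high; origin at the centre of its underside
- stapler: bystander: black desk stapler, 140 x 34 mm, 54 mm high, lying along its x; origin at the centre of its underside
- scissors: bystander: scissors lying flat, about 180 x 80 mm, 10 mm high; origin at the centre of its underside
- powder_jar: bystander: clear jar of black powder with a black lid, 70 mm across, 46 mm high; origin at the centre of its underside
There are look-alikes about, which are no part of the job. Leave any pink, turquoise or yellow look-alike of the mag_lift alone.

How it is judged:
By the outcome, as a careful person would: the job done as asked, in the order asked, and still so for the second after the job is handed in, with the robot touching nothing.
It also fails if it takes over 54 s, if anything falls off the work surface, if the arm or the gripper's body presses on something with over 40 N, if the wrist force passes 120 N, or if a joint passes its speed limit or range.

### The arm

A 6-joint arm with a two-finger parallel gripper is mounted at the origin on the work surface. World frame = base frame: x ahead of the robot, y to its left, z up, the work surface at z = 0. Lengths are in mm, angles in rad, forces in N, time in s.
With the tool pointing down it reaches from about 325 to 900 mm from the base axis. Payload 6.1 kg.
Tool frame: the origin (TCP) lies at the very end of the fingers, on their centre line; the grasp point (between the pads) lies 19 mm behind it; z points along the fingers, y is the line along which they close (so a half turn about z gives the same grasp; the last joint's range is limited). The gripper opens to 85 mm and grips with 20 to 120 N. Pads are 22 mm wide; open, the fingers measure 114 mm over their backs; the gripper's body (76 mm by 85 mm) begins 54 mm behind the grasp point. The pads swing forward as they close: fully open they stand 13 mm farther back than shut.
Start: joints at [0.978, 0.22, 1.526, -0, 1.395, -0.126], TCP at [281.267, 558.126, 231.3] pointing down, gripper open.
Joint ranges: [-2.98, 2.98], [-0.91, 2.08], [0.09, 2.57], [-1.24, 4.39], [0.2, 2.65], [-2.68, 2.68]. Speed limits (rad/s): [2.57, 2.57, 3.01, 3.14, 3.14, 3.14].

### API

Orientations are given as a 3x3 rotation matrix whose columns are the frame's x, y, z axes.
In Python, from station import sense, read_camera, sign_off gives the robot as it stands.
- The arm moves only by the tool step_arm, never from a script. Its argument "commands" is a list of rows, each a list of 2 entries, a list of its own where there are three numbers: the shift along the tool's x, y, z in m, then the turn, a rotation vector about the tool's x, y, z in degrees. A call has 1 to 12 rows; each row is the pose to reach, as a shift and turn from the pose commanded when the call began, along the tool's axes at that moment; what a row does not reach only later rows make up. A row lasts 1/8 s, in which the tool goes at most 62.5 mm and 10.7 degrees, less where a joint would pass 70% of its speed; a pose out of reach is approached as far as the arm can. A call with a gripper value outside its range is refused whole. "hand" is the closure in counts, from 0 (fully open) to 255 (shut), set as the call begins (left out, the last holds). The fingers move at their own pace and stop on an object; "newtons" is the grip in N (left out, the last holds). Time passes only in rows, so rows that repeat a pose let the fingers close. It gives the time, the measured TCP pose, the force, the opening and the grip force at its end, in the units of the state.
- sense(): the state, without advancing time (a new reading comes with each control period).
- read_camera(name): name is "scene" or "top" or "wrist"; returns a dict with "image" (384x512x3 uint8, red, green, blue), "depth" (384x512 float32, mm along the optical axis (not along the pixel's ray), 0 where there is no reading), "camera_matrix" (3x3 intrinsics, pixels), "k1" (the pictures are not rectified: a ray, as slopes to the right and down, at radius r is drawn at 1 + k1 r^2 times it, then the intrinsics apply), "R" (3x3) and "t" (3): a world point X has camera coordinates R X + t. Camera axes: x right, y down, z forward; pixel columns grow to the right and rows downward; lengths in mm; the calibration is good to about 2 mm. A picture is of the moment at which its call begins.
- sign_off(): hands the job in; it is judged then, once.
The state is a dict: "time_s": time; "joint_positions": joint angles; "joint_velocities": joint speeds; "tau": joint torques, N m; "tcp_pos": TCP position; "orientation": TCP orientation; "force": force on the tool from outside, world axes, zero at the start; "ft_torque": the same for the moment, N m; "grip_width": finger opening in mm; "grasp_force": force on a finger pad.
Only numpy, scipy, OpenCV 4.12 (cv2) and the standard library are available. Lean on these libraries where they do the work, as an engineer would, in place of code of your own. Each camera call takes 0.05 s, during which the arm holds its last target. There are 200 camera calls.

## Working session

There is one attempt and no reset: what is moved stays moved. The work goes in short steps, Python scripts to look and compute and a tool call to move; the robot and the scene stay as the last step left them, time stands still between calls to the robot, and variables do not carry over. Pictures are saved under pics/ and viewed, at most 10 in all, crops included, and the job is handed in when it is done.

Besides the shell and the picture viewer there is one more tool, called after "Request:" as a command line: name --argument value ..., lists and objects as JSON in quotes. step_arm: Moves the arm, as the interface text tells. Its arguments: {"type":"object","properties":{"commands":{"type":"array"},"hand":{"type":"number"},"newtons":{"type":"number"}},"required":["commands"]}

```bash
mkdir -p pics
cat > h.py <<'E'
import numpy as np,cv2
from station import sense,read_camera
def pts(c):
    K=c["camera_matrix"];h,w=c["depth"].shape
    u,v=np.meshgrid(np.arange(w),np.arange(h))
    d=np.stack([(u-K[0,2])/K[0,0],(v-K[1,2])/K[1,1]],-1);s=d.copy()
    for _ in range(8): s=d/(1+c["k1"]*(s**2).sum(-1,keepdims=True))
    P=np.dstack([s,np.ones((h,w))])*c["depth"][...,None]
    return (P-c["t"])@c["R"]
def save(n,im,s=1): cv2.imwrite(f"pics/{n}.png",cv2.resize(im[...,::-1],None,fx=s,fy=s,interpolation=cv2.INTER_CUBIC))
E
python3 - <<'E'
from h import *
import pickle
C={n:read_camera(n) for n in("top","scene")}
pickle.dump(C,open("c.pkl","wb"))
for n,c in C.items():
    save(n,c["image"],1.5); print(n,-c["R"].T@c["t"],c["R"],c["camera_matrix"],c["k1"])
print(sense())
E
```

```text
top [ 416.5107962    -3.60451808 1092.27145938] [[-0.03008984 -0.9994676  -0.01261383]
 [-0.99319469  0.03131672 -0.11217649]
 [ 0.11251179  0.00915261 -0.99360824]] [[361.49009925   0.         253.85411376]
 [  0.         361.49009925 194.73615688]
 [  0.           0.           1.        ]] -0.107641827293339
scene [1634.34743819  406.94483525  941.36113645] [[-0.34465347  0.93872716 -0.00230208]
 [ 0.55222924  0.20076652 -0.80915738]
 [-0.75911583 -0.28015018 -0.58758747]] [[434.62004431   0.         264.14885375]
 [  0.         434.62004431 190.92540231]
 [  0.           0.           1.        ]] -0.10451979986857785
{'time_s': 0.1, 'joint_positions': array([ 9.77898027e-01,  2.21181609e-01,  1.52749665e+00, -1.09737715e-05,
        1.39476080e+00, -1.26086380e-01]), 'joint_velocities': array([ 0.00011678, -0.0008161 , -0.00063725,  0.00054226,  0.00063572,
        0.0013763 ]), 'tau': array([-1.32266257e-03, -4.98242390e+01, -3.90546870e+01, -2.78490097e-04,
        5.66179573e-03, -6.41498946e-05]), 'tcp_pos': array([280.95584008, 557.6564274 , 230.28742388]), 'orientation': array([[-8.93008349e-01,  4.50038934e-01, -1.02275136e-03],
       [ 4.50040042e-01,  8.93007053e-01, -1.53730828e-03],
       [ 2.21475596e-04, -1.83310820e-03, -9.99998295e-01]]), 'force': array([-0.33955075,  0.30978585, -0.4040315 ]), 'ft_torque': array([-0.02400319, -0.0207605 , -0.0330162 ]), 'grasp_force': 0.0, 'grip_width': 85.18393793116803}
```

View pics/top.png

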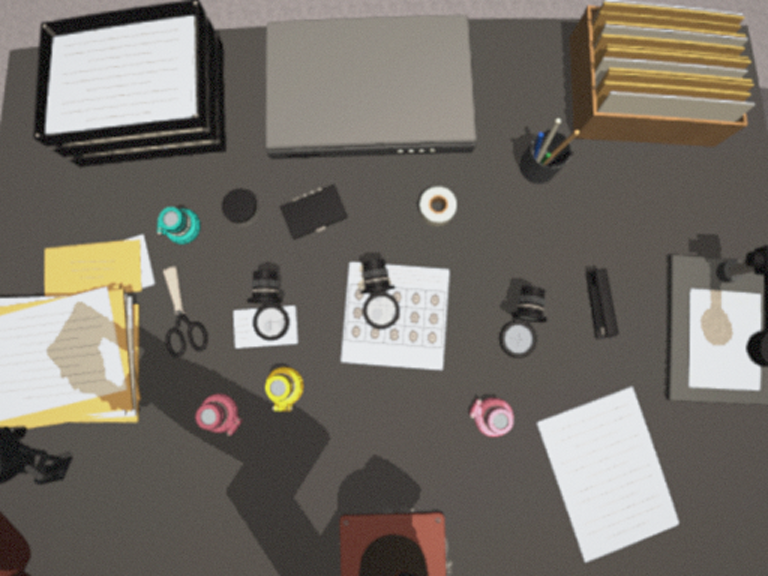

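View pics/scene.png

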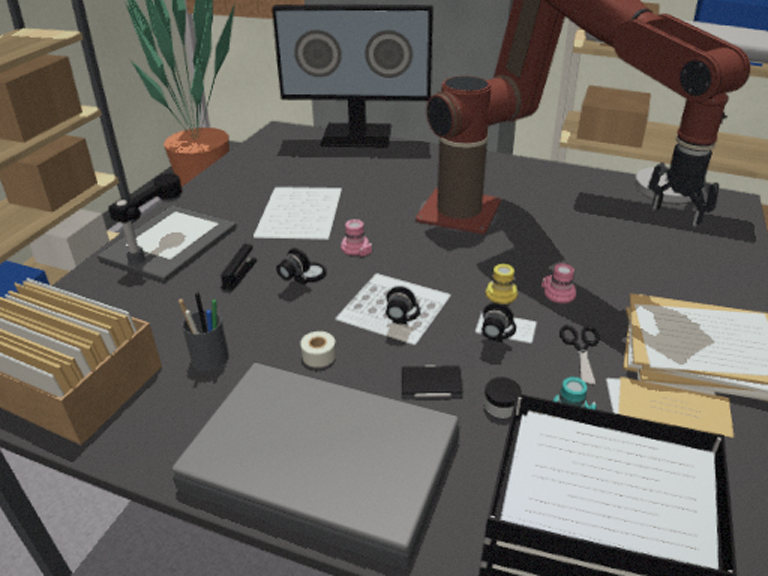

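Top view (1.5x pixels): the candidates are the black magnifiers at (380,310) on the large card, (271,322) on the small card and (518,338) on bare desk (the spare). The look-alikes are pink at (217,414) and (493,416), yellow at (283,388) and turquoise at (178,223). I choose the two black ones on the cards; their barrels tip away from the robot.

Run:
```python
from h import *
import pickle
C=pickle.load(open("c.pkl","rb"))
c=C["top"];P=pts(c);S=pts(C["scene"])
crop=c["image"][155:245,140:380]; save("crop",crop,3.3)
print("desk z",np.median(P[250:,200:320,2][P[250:,200:320,2]<60]))
g=cv2.cvtColor(c["image"],cv2.COLOR_RGB2GRAY)
for n,(u,v) in dict(ten=(253,207),lift=(181,214),spare=(345,226)).items():
    p0=P[v,u]; print(n,"ring px->",p0.round(1))
    for nm,Q,im in(("top",P,c["image"]),("scene",S,C["scene"]["image"])):
        m=(np.hypot(Q[...,0]-p0[0]-40,Q[...,1]-p0[1])<110)&(Q[...,2]>25)&(Q[...,2]<125)
        # keep dark
        q=Q[m]
        if len(q)<10: print(nm,len(q));continue
        hi=q[q[:,2]>35]
        xy=hi[:,:2]; e,V=np.linalg.eigh(np.cov(xy.T))
        print(nm,len(q),"mean",hi.mean(0).round(1),"min",hi.min(0).round(1),"max",hi.max(0).round(1),"dir",V[:,1].round(3),np.sqrt(e).round(1))
    # ring ellipse: bright interior
    sub=g[v-20:v+20,u-20:u+20]
    _,b=cv2.threshold(sub,0,255,cv2.THRESH_BINARY+cv2.THRESH_OTSU)
    # world points of ring z 8..16
    m=(np.hypot(P[...,0]-p0[0],P[...,1]-p0[1])<50)&(P[...,2]>7)&(P[...,2]<18)
    (cx,cy),r=cv2.minEnclosingCircle(P[m][:,:2].astype(np.float32)); print(" ring pts",m.sum(),P[m].mean(0).round(1),(cx,cy,r))
```

```text
desk z -0.567361246462848
ten ring px-> [502.5  10.1   4.5]
top 384 mean [561.8  16.6  82.6] min [532.2 -17.8  39.6] max [596.8  45.3  99.3] dir [-0.995 -0.096] [15.  17.9]
scene 380 mean [568.5  21.2  77.1] min [530.7 -17.5  40.3] max [601.7  47.9 100.6] dir [-0.999  0.038] [15.8 22.7]
 ring pts 298 [504.5   8.6  10.2] (506.54986572265625, 8.757078170776367, 38.93663787841797)
lift ring px-> [487.9 228.9   4.8]
top 401 mean [547.9 225.4  80.7] min [521.4 195.8  41.1] max [581.8 263.2  99.3] dir [-0.999  0.05 ] [15.1 18.3]
scene 392 mean [556.2 233.   76.1] min [515.6 198.8  42.8] max [586.8 263.2  99.7] dir [-0.993  0.117] [15.3 22.1]
 ring pts 258 [487.  229.1  10.4] (488.724365234375, 230.26060485839844, 39.3262939453125)
spare ring px-> [ 4.364e+02 -2.663e+02  1.000e-01]
top 416 mean [ 499.6 -275.8   77.6] min [ 467.4 -304.8   35.4] max [ 537.3 -241.8   98.5] dir [-0.99   0.144] [14.5 19.2]
scene 323 mean [ 509.7 -271.    72.8] min [ 473.2 -310.8   35.2] max [ 540.  -240.3  100. ] dir [-0.805  0.593] [12.8 21.5]
 ring pts 290 [ 439.7 -263.6   10.1] (439.4216003417969, -264.0190124511719, 39.209346771240234)
```

View pics/crop.png

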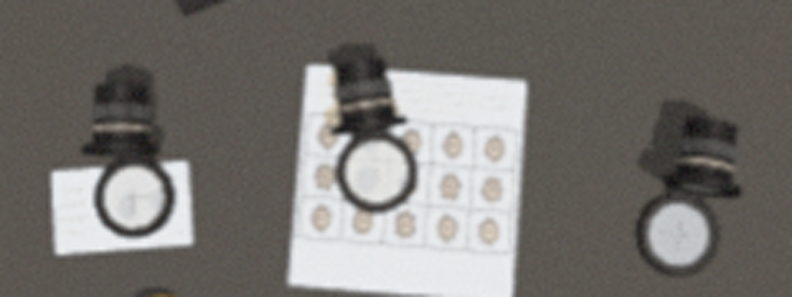

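The crop confirms the choice: both black magnifiers stand on the cards with barrels about level, and the spare stands off the cards on the right. I'll close the gripper and hover beyond barrel_ten.

Request:
step_arm --commands '[[[-0.563,-0.319,0.02],[0,0,-37]],[[-0.563,-0.319,0.02],[0,0,-37]],[[-0.563,-0.319,0.02],[0,0,-37]],[[-0.563,-0.319,0.02],[0,0,-37]],[[-0.563,-0.319,0.02],[0,0,-37]],[[-0.563,-0.319,0.02],[0,0,-37]],[[-0.563,-0.319,0.02],[0,0,-37]],[[-0.563,-0.319,0.02],[0,0,-37]],[[-0.563,-0.319,0.02],[0,0,-37]],[[-0.563,-0.319,0.02],[0,0,-37]],[[-0.563,-0.319,0.02],[0,0,-37]],[[-0.563,-0.319,0.02],[0,0,-37]]]' --hand 255 --newtons 20

```text
time_s: 1.6
tcp_pos: [640.9, 17.4, 210.2]
orientation: [[-0.985, -0.175, -0.001], [-0.175, 0.985, -0.0], [0.001, 0.0, -1.0]]
force: [-0.5, 0.4, 0.3]
grip_width: 0.3
grasp_force: 0.0
```

Run:
```python
from h import *
import pickle
c=read_camera("wrist");pickle.dump(c,open("w1.pkl","wb"));save("w1",c["image"],1.5)
print(-c["R"].T@c["t"],c["R"]);s=sense();print(s["tcp_pos"],s["orientation"],s["grip_width"],s["time_s"])
P=pts(c)
for v in range(20,384,40): print([tuple(P[v,u].round().astype(int)) for u in range(20,512,80)])
```

```text
[564.37854304   3.1296131  353.46323419] [[-1.74460728e-01  9.84664123e-01  1.40611084e-04]
 [ 9.38434918e-01  1.66226689e-01  3.02834266e-01]
 [ 2.98166663e-01  5.29646407e-02 -9.53043225e-01]]
[640.21476796  19.08348371 210.28427851] [[-9.84386279e-01 -1.76012570e-01 -1.79668633e-03]
 [-1.76013688e-01  9.84387600e-01  4.83357893e-04]
 [ 1.68355868e-03  7.92052265e-04 -9.99998269e-01]] -0.27063118941843695 1.65
[(np.int64(541), np.int64(-238), np.int64(1)), (np.int64(526), np.int64(-163), np.int64(-1)), (np.int64(512), np.int64(-85), np.int64(1)), (np.int64(499), np.int64(-6), np.int64(7)), (np.int64(484), np.int64(72), np.int64(0)), (np.int64(470), np.int64(151), np.int64(0)), (np.int64(462), np.int64(220), np.int64(12))]
[(np.int64(578), np.int64(-242), np.int64(0)), (np.int64(563), np.int64(-162), np.int64(0)), (np.int64(548), np.int64(-81), np.int64(1)), (np.int64(542), np.int64(1), np.int64(96)), (np.int64(519), np.int64(82), np.int64(1)), (np.int64(505), np.int64(163), np.int64(0)), (np.int64(494), np.int64(237), np.int64(8))]
[(np.int64(619), np.int64(-245), np.int64(-1)), (n
[... 1817 characters left out ...]
64(0)), (np.int64(740), np.int64(313), np.int64(46))]
[(np.int64(940), np.int64(-258), np.int64(0)), (np.int64(638), np.int64(-29), np.int64(281)), (np.int64(647), np.int64(-9), np.int64(268)), (np.int64(833), np.int64(54), np.int64(59)), (np.int64(638), np.int64(44), np.int64(267)), (np.int64(622), np.int64(59), np.int64(282)), (np.int64(826), np.int64(384), np.int64(0))]
[(np.int64(639), np.int64(-41), np.int64(294)), (np.int64(642), np.int64(-24), np.int64(290)), (np.int64(628), np.int64(-3), np.int64(299)), (np.int64(629), np.int64(15), np.int64(295)), (np.int64(628), np.int64(35), np.int64(293)), (np.int64(626), np.int64(55), np.int64(291)), (np.int64(619), np.int64(71), np.int64(294))]
```

View pics/w1.png

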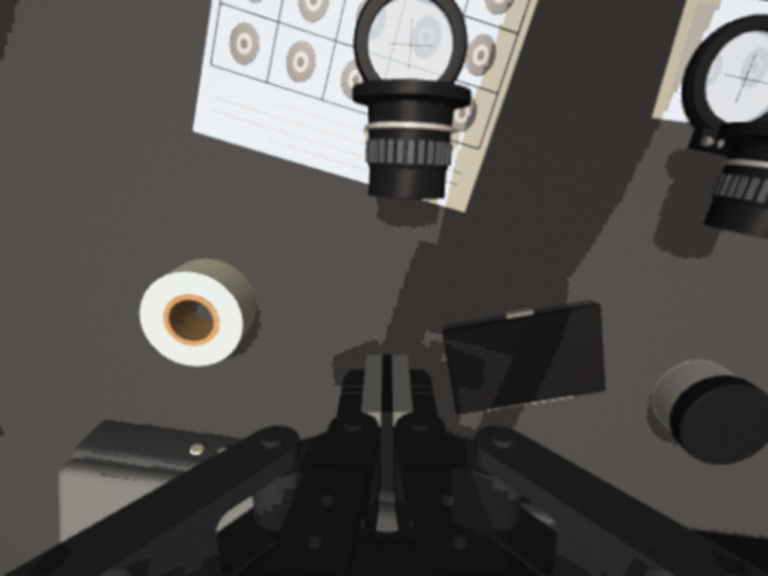

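The wrist view shows barrel_ten at (408,150) with its ring at (410,45), almost aligned with the fingers at (388,370). The lift magnifier is at the right edge, (740,130).

```bash
cat > m.py <<'E'
from h import *
def meas(c,ring0,ang0):
    P=pts(c).reshape(-1,3); v=(P[:,2]>-10)
    P=P[v]; x=np.array([np.cos(ang0),np.sin(ang0)])
    for it in range(4):
        y=np.array([-x[1],x[0]])
        d=P[:,:2]-ring0; a=d@x; b=d@y
        m=(a>40)&(a<125)&(abs(b)<45)&(P[:,2]>55)&(P[:,2]<130)
        A,B,Z=a[m],b[m],P[m,2]
        mid=[];top=[]
        for k in np.arange(A.min()+3,A.max()-3,4):
            s=abs(A-k)<2
            if s.sum()>15:
                lo,hi=np.percentile(B[s],[3,97]); mid.append((k,(lo+hi)/2,hi-lo)); top.append((k,np.percentile(Z[s],90)))
        mid=np.array(mid);top=np.array(top)
        f=np.polyfit(mid[:,0],mid[:,1],1)
        x=x+y*f[0]; x/=np.linalg.norm(x)
        # ring: fit circle on points of ring top
        y=np.array([-x[1],x[0]]);d=P[:,:2]-ring0;a=d@x;b=d@y
        r=(P[:,2]>9)&(P[:,2]<16)&(np.hypot(a,b)<46)&(a<25)
        R=P[r,:2]; k=np.linalg.lstsq(np.c_[2*R,np.ones(len(R))],(R**2).sum(1),rcond=None)[0]
    e=(A.max(),np.percentile(A,99))
    print("ang deg",np.degrees(np.arctan2(x[1],x[0])),"ringc",k[:2],"r",np.sqrt(k[2]+k[:2]@k[:2]),"lat off at ring",f[1],"eye end a",e)
    print(np.c_[mid,top[:,1]].round(1))
E
python3 - <<'E'
from m import *
import pickle
c=pickle.load(open("w1.pkl","rb"))
meas(c,np.array([504.5,9]),np.radians(10)); meas(c,np.array([487.5,229.5]),np.radians(0))
E
```

```text
ang deg 8.09178898309669 ringc [504.9091734    8.11732806] r 32.060828856585964 lat off at ring -1.7956010125768804 eye end a (np.float64(91.19299569565972), np.float64(89.92623498698026))
[[43.  -1.9 44.9 88.5]
 [47.  -1.5 44.7 88.5]
 [51.  -1.9 44.6 90.2]
 [55.  -1.6 45.  88.8]
 [59.  -1.7 43.4 89.4]
 [63.  -1.7 45.9 90. ]
 [67.  -1.9 45.2 90.4]
 [71.  -2.2 46.4 90.2]
 [75.  -1.6 42.2 89.1]
 [79.  -1.9 41.4 89.3]
 [83.  -1.8 41.3 89.5]
 [87.  -1.5 41.6 89.9]]
ang deg 8.723093090252517 ringc [486.69010383 226.06576094] r 29.119119101323644 lat off at ring -28.730876498221914 eye end a (np.float64(91.82564074096193), np.float64(90.19846282125262))
[[ 43.1 -28.2   5.1  77.2]
 [ 47.1 -28.    6.   77.7]
 [ 51.1 -29.3   8.3  79.4]
 [ 55.1 -28.1   7.3  79.6]
 [ 59.1 -28.9   9.8  80.4]
 [ 63.1 -29.7  10.1  82.1]
 [ 67.1 -30.   10.9  83.5]
 [ 71.1 -29.4  12.2  84.2]
 [ 75.1 -28.1  12.8  83.1]
 [ 79.1 -28.3  13.7  84.1]
 [ 83.1 -28.3  15.   84.6]
 [ 87.1 -28.4  15.6  85.1]]
```

Request:
step_arm --commands '[[[0,0.009,0.05],[0,0,2]],[[0,0.009,0.1],[0,0,2]],[[0,0.009,0.128],[0,0,2]],[[0.005,0.009,0.128],[0,0,2]],[[0.012,0.009,0.128],[0,0,2]],[[0.018,0.0093,0.128],[0,0,2]],[[0.023,0.0093,0.128],[0,0,2]],[[0.023,0.0093,0.128],[0,0,2]],[[0.023,0.0093,0.128],[0,0,2]]]'

```text
time_s: 2.78
tcp_pos: [616.5, 24.8, 83.7]
orientation: [[-0.99, -0.143, 0.001], [-0.143, 0.99, -0.0], [-0.001, -0.0, -1.0]]
force: [-0.3, -0.2, 0.2]
grip_width: 0.1
grasp_force: 0.0
```

Run:
```python
from h import *
c=read_camera("wrist");save("w2",c["image"],1.2)
s=sense();print(s["tcp_pos"],s["orientation"],s["force"],s["time_s"])
d=s["tcp_pos"][:2]-[505,7.7];a=np.radians(8);print(d@[np.cos(a),np.sin(a)],d@[-np.sin(a),np.cos(a)])
for A in range(86,-1,-8): 
    t=np.radians(A);print(A,"u",round(54-58*np.cos(t)+52*np.sin(t),1),"z",round(20+58*np.sin(t)+52*np.cos(t),1))
```

```text
[616.45168095  24.85770216  83.54516626] [[-9.89664376e-01 -1.43402126e-01  5.03061002e-04]
 [-1.43402162e-01  9.89664498e-01 -3.48824899e-05]
 [-4.92859391e-04 -1.06661993e-04 -9.99999873e-01]] [ 0.08855988 -0.95802292  0.35360383] 2.825
112.75493146319741 1.4796485395930474
86 u 101.8 z 81.5
78 u 92.8 z 87.5
70 u 83.0 z 92.3
62 u 72.7 z 95.6
54 u 62.0 z 97.5
46 u 51.1 z 97.8
38 u 40.3 z 96.7
30 u 29.8 z 94.0
22 u 19.7 z 89.9
14 u 10.3 z 84.5
6 u 1.8 z 77.8
```

View pics/w2.png

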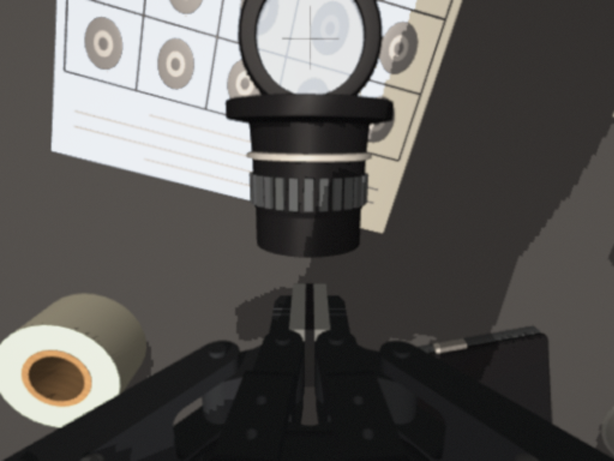

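The barrel sits ahead of the fingertips at (308,245) in the wrist view, centred on them, with about 10 mm of gap. I'll now push along the hinge arc.

Request:
step_arm --commands '[[[0.005,0,0.001],[0,0,0]],[[0.008,0,0.002],[0,0,0]],[[0.011,0,0.002],[0,0,0]],[[0.0135,0,0.0005],[0,0,0]],[[0.016,0,-0.0015],[0,0,0]],[[0.019,0,-0.0033],[0,0,0]],[[0.022,0,-0.005],[0,0,0]],[[0.0255,0,-0.0067],[0,0,0]],[[0.029,0,-0.0084],[0,0,0]],[[0.0325,0,-0.0098],[0,0,0]],[[0.036,0,-0.011],[0,0,0]],[[0.04,0,-0.012],[0,0,0]]]'

```text
time_s: 4.32
tcp_pos: [576.4, 19.2, 95.4]
orientation: [[-0.99, -0.144, 0.0], [-0.144, 0.99, 0.0], [-0.0, 0.0, -1.0]]
force: [0.0, 0.6, 0.4]
grip_width: -0.3
grasp_force: 0.3
```

Run:
```python
from h import *
c=read_camera("wrist");save("w3",c["image"],1.2)
s=sense();print(s["tcp_pos"],s["force"],s["time_s"])
P=pts(c).reshape(-1,3)
x=np.array([np.cos(np.radians(8)),np.sin(np.radians(8))]);d=P[:,:2]-[505,7.7];a=d@x;b=d@[-x[1],x[0]]
R=P[(P[:,2]>9)&(P[:,2]<16)&(np.hypot(a,b)<46)&(a<25),:2]; k=np.linalg.lstsq(np.c_[2*R,np.ones(len(R))],(R**2).sum(1),rcond=None)[0];print("ring",k[:2])
```

```text
[575.99934237  19.14517263  95.44006602] [-0.01193904  1.52170696  0.10670005] 4.375
ring [503.56991628   8.03394558]
```

View pics/w3.png

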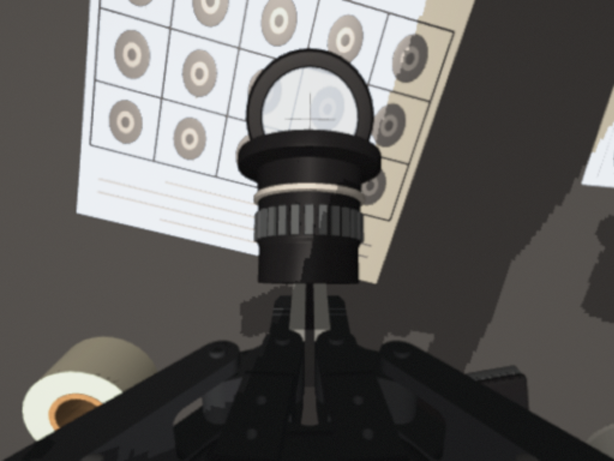

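The barrel is rising, and the ring at (310,95) hasn't moved measurably. Continuing over the top.

Request:
step_arm --commands '[[[0.004,0,-0.001],[0,0,0]],[[0.008,0,-0.0015],[0,0,0]],[[0.012,0,-0.002],[0,0,0]],[[0.016,0,-0.0022],[0,0,0]],[[0.02,0,-0.0022],[0,0,0]],[[0.024,0,-0.002],[0,0,0]],[[0.028,0,-0.0017],[0,0,0]],[[0.032,0,-0.0011],[0,0,0]],[[0.0355,0,-0.0004],[0,0,0]],[[0.039,0,0.0005],[0,0,0]],[[0.043,0,0.0016],[0,0,0]],[[0.043,0,0.0016],[0,0,0]]]'

```text
time_s: 5.88
tcp_pos: [533.6, 13.0, 93.4]
orientation: [[-0.99, -0.144, -0.001], [-0.144, 0.99, -0.0], [0.001, 0.0, -1.0]]
force: [-0.2, 0.5, -0.1]
grip_width: 0.4
grasp_force: 0.0
```

Run:
```python
from h import *
c=read_camera("wrist");save("w4",c["image"],1.2)
s=sense();print(s["tcp_pos"],s["force"],s["time_s"])
```

```text
[533.75107702  12.96189147  93.47728317] [ 0.91135726  0.15814685 -0.7672492 ] 5.925
```

View pics/w4.png

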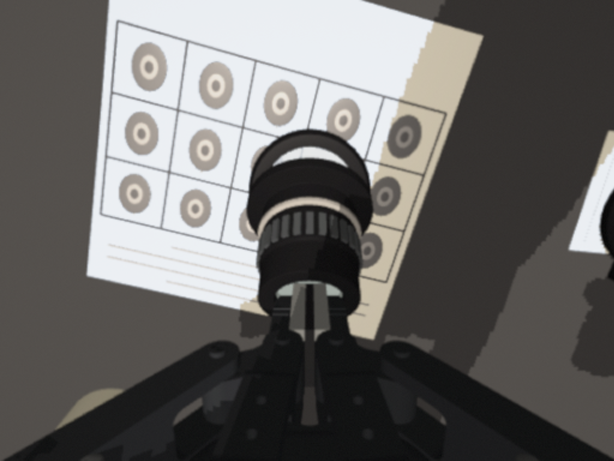

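The tip has slipped inside the eyepiece recess at (310,300). I'll back out and re-place it on the far rim for the last part.

Request:
step_arm --commands '[[[-0.003,0,-0.004],[0,0,0]],[[-0.008,0,-0.012],[0,0,0]],[[-0.012,0,-0.025],[0,0,0]],[[-0.02,0,-0.05],[0,0,0]],[[-0.03,0,-0.08],[0,0,0]],[[-0.03,0,-0.08],[0,0,0]],[[-0.03,0,-0.08],[0,0,0]]]'

```text
time_s: 6.8
tcp_pos: [563.5, 17.4, 173.6]
orientation: [[-0.99, -0.144, -0.0], [-0.144, 0.99, -0.0], [0.0, -0.0, -1.0]]
force: [0.5, 0.2, -1.4]
grip_width: -0.1
grasp_force: 0.0
```

```bash
cat >> m.py <<'E'
def prof(c,ring,ang):
    x=np.array([np.cos(np.radians(ang)),np.sin(np.radians(ang))])
    P=pts(c).reshape(-1,3);d=P[:,:2]-ring;a=d@x;b=d@[-x[1],x[0]]
    R=(P[:,2]>9)&(P[:,2]<16)&(np.hypot(a,b)<46)&(a<10)
    k=np.linalg.lstsq(np.c_[2*P[R,:2],np.ones(R.sum())],(P[R,:2]**2).sum(1),rcond=None)[0];print("ring",k[:2],R.sum())
    m=(abs(b)<40)&(a>-60)&(a<110)&(P[:,2]>60)&(P[:,2]<112)
    # fit plane of eyepiece rim: show z profile on centre strip
    for lo in range(-40,110,5):
        s=m&(abs(b)<4)&(a>=lo)&(a<lo+5)
        if s.sum()>3: print(lo+2.5,P[s,2].min().round(1),np.median(P[s,2]).round(1),P[s,2].max().round(1),s.sum())
E
python3 - <<'E'
from m import *
c=read_camera("wrist");s=sense();print(s["tcp_pos"],s["force"],s["time_s"]);prof(c,[505,7.7],8)
t=read_camera("top");prof(t,[505,7.7],8);save("w5",c["image"],1.2)
E
```

```text
[563.00146237  17.42892885 172.87130291] [ 0.09283139  0.15326465 -0.30716495] 6.85
ring [505.22901771   8.25602422] 741
-12.5 60.1 61.5 68.3 41
-7.5 65.4 68.3 74.7 81
-2.5 68.6 76.9 83.4 82
2.5 78.6 83.9 86.7 82
7.5 86.1 90.3 95.9 97
12.5 93.9 97.7 99.6 82
17.5 89.3 95.8 98.0 66
22.5 86.1 88.6 91.2 64
27.5 83.6 85.6 87.5 64
32.5 80.6 82.9 85.6 56
37.5 77.7 79.7 81.4 57
42.5 75.9 77.8 79.5 60
47.5 76.4 78.2 79.8 53
52.5 75.4 75.9 77.0 15
ring [504.7083749   9.7142413] 68
-7.5 63.9 65.9 70.3 4
-2.5 67.9 76.6 80.6 6
2.5 78.5 81.1 85.8 6
7.5 85.9 89.0 93.3 6
12.5 91.8 94.3 98.2 5
17.5 88.4 94.5 97.4 6
22.5 84.0 87.9 89.4 4
27.5 81.2 83.7 84.9 5
37.5 76.3 76.7 80.1 5
42.5 73.7 75.1 77.4 6
47.5 74.3 77.0 80.3 4
```

View pics/w5.png

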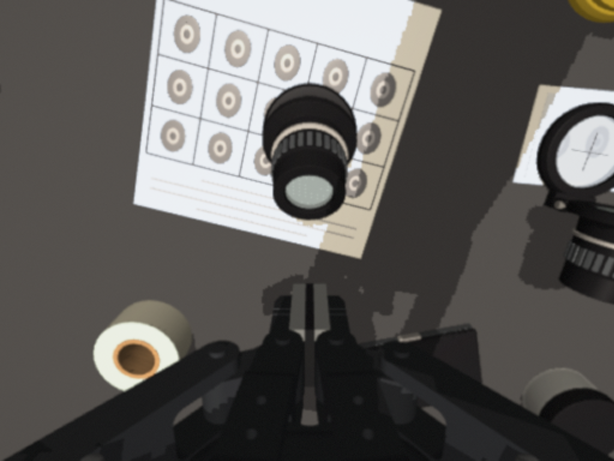

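The ring is unmoved and the rim sits at θ≈33°. Next I'll set the tip on the far rim and push on down.

Request:
step_arm --commands '[[[0.014,0,0.03],[0,0,0]],[[0.028,0,0.06],[0,0,0]],[[0.028,0,0.067],[0,0,0]],[[0.028,0,0.072],[0,0,0]],[[0.0287,0,0.0758],[0,0,0]],[[0.032,0,0.077],[0,0,0]],[[0.0353,0,0.0782],[0,0,0]],[[0.0385,0,0.0796],[0,0,0]],[[0.0418,0,0.0811],[0,0,0]],[[0.045,0,0.0828],[0,0,0]],[[0.0479,0,0.0846],[0,0,0]],[[0.0479,0,0.0846],[0,0,0]]]'

```text
time_s: 8.4
tcp_pos: [515.9, 10.5, 88.8]
orientation: [[-0.99, -0.143, -0.001], [-0.143, 0.99, 0.0], [0.001, 0.0, -1.0]]
force: [-0.7, 0.7, 0.3]
grip_width: 0.3
grasp_force: 0.0
```

Run:
```python
from m import *
c=read_camera("wrist");s=sense();print(s["tcp_pos"],s["force"],s["time_s"]);save("w6",c["image"],1.2);prof(c,[505,7.7],8)
```

```text
[516.15851326  10.46179902  88.93212945] [-0.10020551  0.05629357  0.42525635] 8.45
ring [505.4223766    8.27583119] 1300
-12.5 60.0 68.1 74.7 218
-7.5 70.8 78.6 87.1 264
-2.5 82.8 90.4 111.5 312
2.5 88.3 100.8 112.0 283
```

View pics/w6.png

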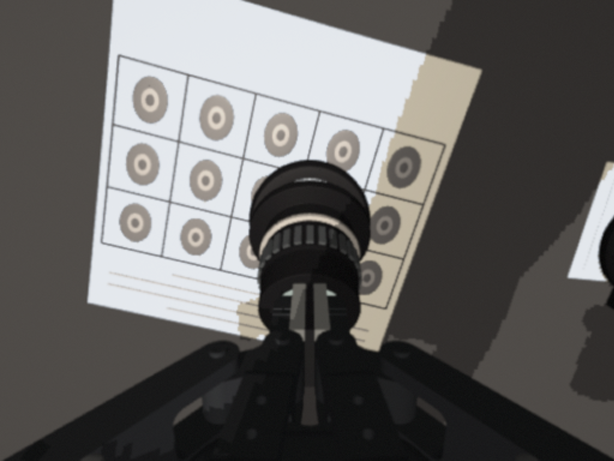

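The ring is still put. The tip is at the bore's far edge, (308,285), and still slightly inside, so I'll lift and step about 6 mm farther onto the rim before closing.

Request:
step_arm --commands '[[[-0.002,0,-0.006],[0,0,0]],[[-0.002,0,-0.014],[0,0,0]],[[0.005,0,-0.014],[0,0,0]],[[0.005,0,-0.009],[0,0,0]],[[0.005,0,-0.005],[0,0,0]],[[0.007,0,-0.003],[0,0,0]],[[0.009,0,-0.001],[0,0,0]],[[0.0115,0,0.0005],[0,0,0]],[[0.014,0,0.002],[0,0,0]],[[0.016,0,0.004],[0,0,0]],[[0.018,0,0.006],[0,0,0]],[[0.0205,0,0.008],[0,0,0]]]'

```text
time_s: 9.95
tcp_pos: [496.0, 7.5, 81.0]
orientation: [[-0.99, -0.144, 0.0], [-0.144, 0.99, -0.0], [-0.0, -0.0, -1.0]]
force: [-0.2, -0.2, -0.3]
grip_width: 0.3
grasp_force: 0.1
```

Request:
step_arm --commands '[[[0.002,0,0.002],[0,0,0]],[[0.0035,0,0.0035],[0,0,0]],[[0.005,0,0.005],[0,0,0]],[[0.006,0,0.0065],[0,0,0]],[[0.007,0,0.0075],[0,0,0]],[[0.0075,0,0.0083],[0,0,0]],[[0.0075,0,0.0083],[0,0,0]]]'

```text
time_s: 10.82
tcp_pos: [488.6, 6.4, 72.7]
orientation: [[-0.99, -0.144, -0.0], [-0.144, 0.99, 0.0], [0.0, 0.0, -1.0]]
force: [0.1, 0.5, -1.3]
grip_width: -0.1
grasp_force: 0.0
```

Run:
```python
from m import *
c=read_camera("wrist");s=sense();print(s["tcp_pos"],s["force"],s["time_s"]);save("w7",c["image"],1.2);prof(c,[505,7.7],8)
```

```text
[488.62800881   6.44723719  72.79722501] [-0.04447231 -0.72206239  0.67723978] 10.875
ring [504.71690857   8.26010109] 955
-27.5 76.2 98.9 111.9 817
-22.5 60.1 110.1 112.0 187
-17.5 109.4 110.7 112.0 83
-12.5 108.9 110.7 112.0 88
-7.5 109.6 110.7 111.7 82
```

View pics/w7.png

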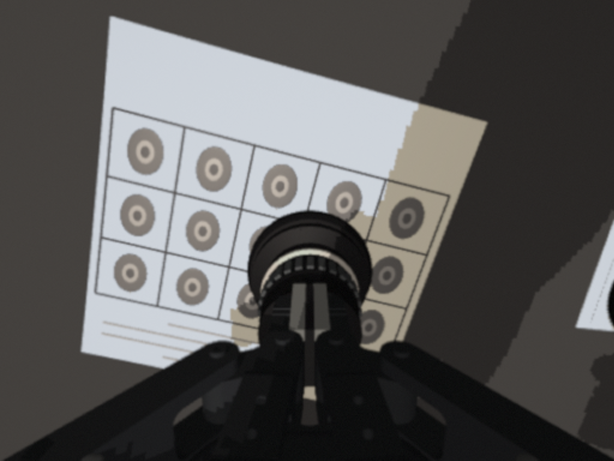

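The barrel is nearly upright with the tip on the far rim at (310,285). I'll press gently home.

Request:
step_arm --commands '[[[0,0,0.0005],[0,0,0]],[[0,0,0.001],[0,0,0]],[[0,0,0.0013],[0,0,0]],[[0,0,0.0016],[0,0,0]],[[0,0,0.0016],[0,0,0]]]'

```text
time_s: 11.5
tcp_pos: [488.7, 6.4, 71.9]
orientation: [[-0.99, -0.144, -0.0], [-0.144, 0.99, -0.0], [0.0, -0.0, -1.0]]
force: [-2.9, -0.2, 7.9]
grip_width: 0.2
grasp_force: 3.8
```

The stop is felt: 8 N at z=71.9. Lifting off to check.

Request:
step_arm --commands '[[[0,0,-0.001],[0,0,0]],[[0,0,-0.003],[0,0,0]],[[0,0,-0.01],[0,0,0]],[[0,0,-0.04],[0,0,0]],[[-0.06,0,-0.1],[0,0,0]],[[-0.12,0,-0.138],[0,0,0]],[[-0.14,0,-0.138],[0,0,0]],[[-0.14,0,-0.138],[0,0,0]],[[-0.14,0,-0.138],[0,0,0]]]'

```text
time_s: 12.62
tcp_pos: [626.2, 26.6, 208.3]
orientation: [[-0.99, -0.144, -0.002], [-0.144, 0.99, 0.0], [0.002, 0.0, -1.0]]
force: [-0.9, 0.9, -0.2]
grip_width: 0.2
grasp_force: 0.0
```

Run:
```python
from m import *
c=read_camera("wrist");s=sense();print(s["tcp_pos"],s["force"],s["time_s"])
P=pts(c).reshape(-1,3);d=P[:,:2]-[505,7.7]
m=(np.hypot(*d.T)<35)&(P[:,2]>66)&(P[:,2]<80);print("eye",P[m].mean(0),P[m].min(0),P[m].max(0))
q=P[m];A=np.c_[q[:,:2]-q[:,:2].mean(0),np.ones(len(q))];k=np.linalg.lstsq(A,q[:,2],rcond=None)[0];print("tilt deg",np.degrees(k[:2]),k[2])
prof(c,[505,7.7],8)
meas(c,np.array([487.5,229.5]),0)
t=read_camera("top");meas(t,np.array([487.5,229.5]),0)
```

```text
[625.70464621  26.50651312 208.08036145] [ 0.3914085   0.89565612 -0.35499959] 12.675
eye [503.94498059   8.10992518  71.02806681] [481.72650459 -14.38114806  66.30407887] [527.14815449  30.73654247  75.08165306]
tilt deg [-0.15009251 -0.04091677] 71.02806680943021
ring [503.74465264   8.10907151] 194
-22.5 70.7 72.3 74.3 41
-17.5 67.2 72.0 75.1 85
-12.5 67.3 69.1 71.8 71
-7.5 67.5 69.2 71.0 70
-2.5 67.2 69.2 70.9 71
2.5 67.6 69.1 70.4 69
7.5 67.6 69.2 71.0 63
12.5 67.7 69.5 72.7 68
17.5 71.0 72.4 73.8 61
22.5 60.1 72.3 74.5 41
ang deg 15.431134509049109 ringc [487.18328087 228.89589237] r 31.300432103233067 lat off at ring -31.20720167013767 eye end a (np.float64(94.00696354959274), np.float64(90.9282526857839))
[[ 43.  -27.8  13.7  84.5]
 [ 47.  -28.9  16.3  84.8]
 [ 51.  -28.8  15.8  86.3]
 [ 55.  -29.   17.3  85.7]
 [ 59.  -29.4  19.2  86.5]
 [ 63.  -30.2  19.4  87.3]
 [ 67.  -30.4  20.6  87.9]
 [ 71.  -29.6  20.8  88. ]
 [ 75.  -29.7  23.2  87. ]
 [ 79.  -29.7  25.   86.8]
 [ 83.  -29.7  27.5  86.7]
 [ 87.  -29.4  28.   87.3]
 [ 91.  -22.1  16.5  87.6]]
ang deg -4.678340014889564 ringc [483.32362209 235.97213456] r 27.16590351854738 lat off at ring 6.422106608074859 eye end a (np.float64(94.4721761089712), np.float64(93.0152026254378))
[[47.4  5.5 35.3 87.9]
 [51.4  7.5 38.  87.5]
 [55.4  5.1 35.9 88.9]
 [59.4  8.2 37.6 87.4]
 [63.4  5.6 35.8 87.8]
 [67.4  8.3 36.9 89. ]
 [71.4  6.5 36.7 89.6]
 [75.4  4.2 35.6 88.3]
 [79.4  6.7 36.1 85.9]
 [87.4  5.5 35.  86.9]
 [91.4  7.5 37.1 85.7]]
```

barrel_ten is home: rim flat at z=72.3, ring unmoved. On to mag_lift.

Request:
step_arm --commands '[[[-0.029,0.202,0],[0,0,8]],[[-0.029,0.202,0],[0,0,8]],[[-0.029,0.202,0],[0,0,8]],[[-0.029,0.202,0],[0,0,8]],[[-0.029,0.202,0],[0,0,8]],[[-0.029,0.202,0],[0,0,8]]]'

```text
time_s: 13.48
tcp_pos: [626.7, 228.9, 209.0]
orientation: [[-1.0, -0.003, -0.001], [-0.003, 1.0, -0.001], [0.001, -0.001, -1.0]]
force: [0.4, -0.1, 0.0]
grip_width: -0.3
grasp_force: 0.0
```

Run:
```python
from m import *
c=read_camera("wrist");s=sense();print(s["tcp_pos"],s["orientation"],s["time_s"]);save("w8",c["image"],1.2)
meas(c,np.array([487.5,229.5]),0)
```

```text
[626.92984128 228.6689706  209.11361938] [[-9.99996796e-01 -2.51286748e-03 -3.04193821e-04]
 [-2.51266480e-03  9.99996622e-01 -6.64837414e-04]
 [ 3.05863442e-04 -6.64070947e-04 -9.99999733e-01]] 13.525
ang deg -0.7720242990600221 ringc [488.01399536 231.52874911] r 31.924175701707235 lat off at ring 1.778418072550417 eye end a (np.float64(94.55686340026669), np.float64(93.64920492708885))
[[43.   1.7 57.  94.7]
 [47.   1.8 44.6 88.2]
 [51.   1.9 44.9 88.2]
 [55.   1.7 45.4 89.8]
 [59.   2.2 43.9 88. ]
 [63.   2.1 44.1 88.5]
 [67.   1.8 46.5 89.1]
 [71.   1.8 45.3 88.7]
 [75.   2.  45.1 88.6]
 [79.   1.9 41.7 87.2]
 [83.   1.8 41.5 87.2]
 [87.   1.8 41.7 87.1]
 [91.   1.9 42.  87.2]]
```

View pics/w8.png

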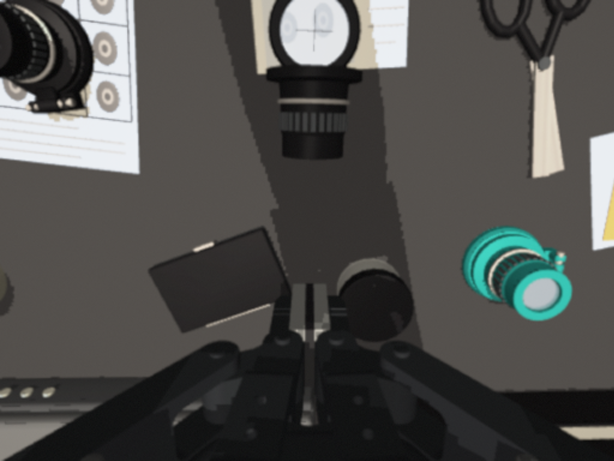

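mag_lift's barrel is at (312,130), angle about -1°, axis line through (488,231.5), θ≈89°. I'll descend beyond its eyepiece.

Request:
step_arm --commands '[[[0,0.001,0.06],[0,0,0]],[[0,0.001,0.11],[0,0,0]],[[0,0.001,0.126],[0,0,0]],[[0.01,0.001,0.126],[0,0,0]],[[0.02,0.001,0.126],[0,0,0]],[[0.027,0.001,0.126],[0,0,0]],[[0.031,0.001,0.126],[0,0,0]],[[0.031,0.001,0.126],[0,0,0]]]'

```text
time_s: 14.52
tcp_pos: [595.9, 231.7, 84.0]
orientation: [[-1.0, -0.005, 0.001], [-0.005, 1.0, 0.0], [-0.001, 0.0, -1.0]]
force: [0.2, 0.1, -0.9]
grip_width: 0.0
grasp_force: 0.0
```

Request:
step_arm --commands '[[[0.003,-0.001,0],[0,0,0]],[[0.0058,-0.001,0],[0,0,0]],[[0.009,-0.001,-0.0026],[0,0,0]],[[0.0127,-0.001,-0.0051],[0,0,0]],[[0.0163,-0.001,-0.0073],[0,0,0]],[[0.02,-0.001,-0.0094],[0,0,0]],[[0.0238,-0.001,-0.0113],[0,0,0]],[[0.0278,-0.001,-0.013],[0,0,0]],[[0.0318,-0.001,-0.0145],[0,0,0]],[[0.0359,-0.001,-0.0158],[0,0,0]],[[0.04,-0.001,-0.0168],[0,0,0]],[[0.0443,-0.001,-0.0176],[0,0,0]]]'

```text
time_s: 16.02
tcp_pos: [551.3, 230.3, 100.9]
orientation: [[-1.0, -0.004, 0.0], [-0.004, 1.0, 0.0], [-0.0, 0.0, -1.0]]
force: [0.2, 0.3, -0.3]
grip_width: -0.0
grasp_force: 0.2
```

Run:
```python
from m import *
c=read_camera("wrist");s=sense();print(s["tcp_pos"],s["force"],s["time_s"]);prof(c,[488,231.5],-0.8)
P=pts(c);x=P[...,0]-488;z=P[...,2];y=P[...,1]-231
m=(abs(y)<40)&(x>0)&(x<110)&(z>60)&(z<112)
for lo in range(-30,35,5):
    k=m&(y>=lo)&(y<lo+5)&(z>80)
    if k.sum()>5: print(lo,"xmax",np.percentile(x[k],98).round(1),"zmax",np.percentile(z[k],98).round(1),k.sum())
```

```text
[550.81028623 230.32711943 100.84552894] [-0.3856099   0.64915579  0.18954126] 16.075
ring [486.36673583 231.49180346] 2320
-2.5 80.8 83.6 85.5 118
2.5 82.0 84.8 87.1 156
7.5 77.9 80.4 83.6 141
12.5 79.0 81.2 83.2 161
17.5 81.0 84.4 88.0 165
22.5 84.5 86.8 91.2 155
27.5 87.1 90.4 93.3 173
32.5 90.0 93.2 96.7 183
37.5 92.4 95.4 97.6 165
42.5 95.0 97.6 101.1 178
47.5 97.5 100.7 103.7 192
52.5 100.8 104.3 111.9 226
-25 xmax 62.1 zmax 93.0 253
-20 xmax 61.7 zmax 97.8 695
-15 xmax 56.7 zmax 110.2 905
-10 xmax 53.2 zmax 109.4 1054
-5 xmax 52.6 zmax 109.8 1124
0 xmax 52.7 zmax 109.8 1159
5 xmax 56.4 zmax 109.0 1060
10 xmax 56.3 zmax 100.7 901
15 xmax 61.5 zmax 97.2 684
20 xmax 64.2 zmax 91.9 204
```

θ≈61° as planned, and the tip is on the rim. Continuing.

Request:
step_arm --commands '[[[0.0042,0,-0.0005],[0,0,0]],[[0.0084,0,-0.001],[0,0,0]],[[0.0127,0,-0.0011],[0,0,0]],[[0.0171,0,-0.001],[0,0,0]],[[0.0213,0,-0.0007],[0,0,0]],[[0.0255,0,-0.0002],[0,0,0]],[[0.0297,0,0.0006],[0,0,0]],[[0.0339,0,0.0015],[0,0,0]],[[0.038,0,0.0027],[0,0,0]],[[0.0421,0,0.0041],[0,0,0]],[[0.046,0,0.0057],[0,0,0]],[[0.05,0,0.0075],[0,0,0]]]'

```text
time_s: 17.58
tcp_pos: [501.3, 230.1, 93.1]
orientation: [[-1.0, -0.005, -0.0], [-0.005, 1.0, -0.0], [0.0, -0.0, -1.0]]
force: [0.6, 0.5, 1.1]
grip_width: -0.3
grasp_force: 0.1
```

Run:
```python
from m import *
c=read_camera("wrist");s=sense();print(s["tcp_pos"],s["force"],s["time_s"]);prof(c,[488,231.5],-0.8)
```

```text
[500.581181   229.99568845  92.75607944] [-1.91621754  0.55267104  0.47527194] 17.625
ring [487.23009662 231.46580396] 1407
-17.5 60.0 61.2 62.0 14
-12.5 60.0 62.8 71.0 167
-7.5 65.4 73.4 79.5 210
-2.5 76.8 82.1 89.1 230
2.5 85.7 99.0 112.0 452
```

Request:
step_arm --commands '[[[0.0037,0,0.002],[0,0,0]],[[0.0074,0,0.0042],[0,0,0]],[[0.0109,0,0.0066],[0,0,0]],[[0.0144,0,0.009],[0,0,0]],[[0.0177,0,0.0118],[0,0,0]],[[0.0209,0,0.0147],[0,0,0]],[[0.023,0,0.0167],[0,0,0]],[[0.0245,0,0.0185],[0,0,0]],[[0.026,0,0.02],[0,0,0]],[[0.026,0,0.02],[0,0,0]]]'

```text
time_s: 18.88
tcp_pos: [475.4, 229.9, 73.2]
orientation: [[-1.0, -0.004, -0.0], [-0.004, 1.0, -0.0], [0.0, -0.0, -1.0]]
force: [0.3, 0.1, 0.7]
grip_width: 0.1
grasp_force: 0.0
```

Request:
step_arm --commands '[[[0,0,0.0005],[0,0,0]],[[0,0,0.001],[0,0,0]],[[0,0,0.0013],[0,0,0]],[[0,0,0.0016],[0,0,0]],[[0,0,0.0018],[0,0,0]],[[0,0,0.0018],[0,0,0]]]'

```text
time_s: 19.62
tcp_pos: [475.6, 230.0, 72.0]
orientation: [[-1.0, -0.004, 0.0], [-0.004, 1.0, -0.0], [-0.0, -0.0, -1.0]]
force: [-1.7, -1.3, 5.3]
grip_width: -0.0
grasp_force: 2.7
```

Home stop felt: 5 N at z=72.0. Lifting clear and checking.

Request:
step_arm --commands '[[[0,0,-0.001],[0,0,0]],[[0,0,-0.003],[0,0,0]],[[0,0,-0.01],[0,0,0]],[[0,0,-0.04],[0,0,0]],[[-0.06,0,-0.1],[0,0,0]],[[-0.12,0,-0.138],[0,0,0]],[[-0.14,0,-0.138],[0,0,0]],[[-0.14,0,-0.138],[0,0,0]],[[-0.14,0,-0.138],[0,0,0]]]'

```text
time_s: 20.75
tcp_pos: [614.6, 230.4, 208.6]
orientation: [[-1.0, -0.004, -0.002], [-0.004, 1.0, -0.0], [0.002, -0.0, -1.0]]
force: [0.1, -0.5, -0.2]
grip_width: 0.0
grasp_force: 0.0
```

Run:
```python
from m import *
import pickle
C=pickle.load(open("c.pkl","rb"))
W=read_camera("wrist");T=read_camera("top");print(sense()["time_s"],sense()["tcp_pos"])
for n,r in dict(lift=[488,231.5],ten=[505,8]).items():
  for nm,c in(("wrist",W),("top",T)):
    P=pts(c).reshape(-1,3);d=P[:,:2]-r
    q=P[(np.hypot(*d.T)<35)&(P[:,2]>66)&(P[:,2]<80)]
    if len(q)<20: continue
    e=np.hypot(*(q[:,:2]-(q[:,:2].min(0)+q[:,:2].max(0))/2).T); q=q[e>17]
    A=np.c_[q[:,:2]-q[:,:2].mean(0),np.ones(len(q))];k=np.linalg.lstsq(A,q[:,2],rcond=None)[0]
    print(n,nm,"eye",((q.min(0)+q.max(0))/2).round(1),"z",k[2].round(1),"tilt",np.degrees(k[:2]).round(2),len(q))
P=pts(T).reshape(-1,3);d=P[:,:2]-[440,-264];q=P[(abs(d[:,0]-50)<70)&(abs(d[:,1])<60)&(P[:,2]>35)&(P[:,2]<120)];print("spare",q.mean(0))
P=pts(C["top"]).reshape(-1,3);d=P[:,:2]-[440,-264];q=P[(abs(d[:,0]-50)<70)&(abs(d[:,1])<60)&(P[:,2]>35)&(P[:,2]<120)];print("spare before",q.mean(0))
```

```text
20.85 [613.96136725 230.57254749 208.40113437]
lift wrist eye [489.8 231.5  70.8] z 72.4 tilt [-0.11  0.1 ] 1210
lift top eye [487.1 225.4  69.8] z 70.5 tilt [-0.5  -0.15] 59
ten wrist eye [507.1  20.2  69.7] z 68.8 tilt [ 6.42 20.38] 45
ten top eye [504.5   9.1  71.4] z 71.1 tilt [0.14 1.91] 96
spare [ 499.60288025 -275.78298904   77.69692117]
spare before [ 499.63742333 -275.80717868   77.62611312]
```

```bash
python3 -c "
from station import sign_off;print(sign_off())"
```

```text
the job is handed in; nothing more can be done
None
```

Job handed in at about 21 s: both barrels measured home (eyepiece rims level at about 72 mm), both bases within about 2 mm of their start, spare unchanged, other items not re-measured; I viewed 11 pictures, one over the limit of 10.

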